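# Shim the rocking gauge stand

## Task

The dial-gauge stand rocks because one of its feet has lost its rubber cap. Push the loose steel wedge along the mat, thin end first, in under that short foot until the stand is level and firm on all four feet, and stop there before another foot is lifted; then press down with a fingertip on the diagonally opposite corner of its base plate to check that it no longer rocks, and move clear. Only push and press: do not pick up or lift the wedge or the stand, do not shove the stand out of its place, and leave the other things alone.

Things in the scene. Friction and masses are not known exactly. Their poses are not given: they have to be found in the camera images.
- mat: Grey bench mat 400 x 600 mm, 3 mm thick, fixed to the black bench; everything below stands on it, so its top, 3 mm above the bench, is the working surface. Origin: centre of its underside.
- stand: Dial-gauge bench stand, about 2.8 kg: aluminium base plate 160 (own x) x 180 (own y) x 20 mm, its underside 24 mm above the mat when level, on four feet at own x = +-60, y = +-70 mm. Origin: middle of the plate in plan, at the height of the soles of the capped feet; z is the plate's upward normal. It starts leaning 4 degrees down to its short foot, the opposite foot about 6 mm in the air.
- column (a point): Top of the stand's upright steel column, 20 mm thick, at own (28, -52) mm of the stand, 208 mm above the mat. From it a cross arm carries a 56 mm dial gauge, its top 200 mm high, over a round anvil at own (-18, -8) mm of the stand: keep clear of them.
- foot_short: The foot that has lost its rubber cap: a bare steel ball end of 14 mm radius at own (-60, -70) mm of the stand (the corner near the robot, on its right), 20 mm inside either edge of the plate. Its tip ends 7 mm higher than the soles of the other feet. The body's origin lies 7 mm below the tip on the foot's axis.
- short_foot_tip (a point): Lowest point of the short foot's ball (on its axis); on the mat at the start, 7 mm above the mat when the stand is level. The wedge belongs under it.
- foot_opposite: Rubber-capped foot (28 mm across, round sole) at own (60, 70) mm of the stand, diagonally opposite the short foot; in the air at the start. Origin: its sole. The rubber caps are soft: they give about 1 mm at 10 N.
- foot_right: Rubber-capped foot at own (60, -70) mm of the stand, beside the column. Origin: its sole.
- foot_left: Rubber-capped foot at own (-60, 70) mm of the stand. Origin: its sole.
- opposite_corner (a point): The place to press: on the top face of the base plate straight above foot_opposite, 20 mm inside either edge of the plate; 44 mm above the mat when level.
- shim: Loose plain steel wedge, 0.23 kg, 100 mm long (own x), 36 mm wide (own y), 2 mm thick at its thin end (+x) rising evenly to 15 mm at its upright tail face (-x); it lies flat on the mat, thin end roughly towards the short foot. Origin: centre of its underside. Pushing it takes about 1.5 N when free, 2 to 6 N while it lifts the foot, and climbs through 6 to 10 N as the stand becomes firm; it stays where it is left.
- shim_tail (a point): Middle of the wedge's flat tail face (36 wide x 15 mm high), 7.5 mm above the mat: push squarely here, along the wedge. The wedge starts up to some 20 degrees off the line to the short foot: pushing its tail sideways swings it into line; pushed while well out of line, it turns away further.
- shim_nose (a point): Middle of the wedge's thin end, 1 mm above its underside. The wedge is 7 mm thick 38 mm from here: all four feet carry with the thin end some 31 to 38 mm past the tip of the short foot; further than about 42 mm is too far and lifts another foot.
- threadlocker: Bystander: small red plastic bottle of 25 mm diameter and 80 mm height with a pointed top, standing. Origin: centre of its underside.
- bearing: Bystander: steel ball bearing lying flat, 68 mm across, 18 mm high. Origin: centre of its underside.
- wrench: Bystander: 160 mm steel wrench lying left of the stand along its own x. Origin: middle of its underside.
Not all that is in view belongs to the job. There is more than one size of the stand; the one meant has the size given above. Leave any yellow look-alike of the shim alone.

How it is judged:
On the way, in this order (a step that is already met when the one before it is completed fails the run):
1. the wedge is home under the short foot and the stand is level and firm on all four feet (angle between stand's own z axis and vertical below 0.014 rad and contact force between foot_short and shim above 0.4 N and contact force between each of foot_opposite, foot_left, foot_right and mat above 0.4 N), for 0.2 s.
2. the opposite corner of the plate is pressed down from above, and the stand stays level under it (contact force between the fingers and stand above 2 N and horizontal distance between the grasp point and opposite_corner below 0.045 m and z of the grasp point in the frame of opposite_corner above 0 m and angle between stand's own z axis and vertical below 0.03 rad), for 0.1 s.
At the end, for the whole second after the job is handed in: The stand is upright within 0.8 degrees and within 25 mm of where it stood, the short foot bears on the wedge and the three capped feet bear on the mat (each with more than 0.4 N), the wedge lies flat, and both are at rest (all of step 1 and angle between shim's own z axis and vertical below 0.05 rad and distance of stand from where it was at the start of the episode below 0.025 m and linear speed of each of stand, shim below 0.01 m/s); the robot touches nothing.
It fails at once if the wedge is lifted off the mat or tipped up (height (world z) of shim above 0.012 m or angle between shim's own z axis and vertical above 0.25 rad).
It fails at once if the stand is lifted or tipped (height (world z) of stand above 0.015 m or angle between stand's own z axis and vertical above 0.15 rad).
It fails at once if the stand is shoved more than 35 mm out of its place (distance of stand from where it was at the start of the episode above 0.035 m).
It fails at once if a bystander is pushed away or knocked over (distance of any of threadlocker, bearing, wrench from where it was at the start of the episode above 0.02 m).
It also fails if it takes over 72 s, if anything falls off the work surface, if the arm or the gripper's body presses on something with over 40 N, if the wrist force passes 120 N, or if a joint passes its speed limit or range.

## Robot

A 7-joint arm with a two-finger parallel gripper is mounted at the origin on the work surface. World frame = base frame: x ahead of the robot, y to its left, z up, the work surface at z = 0. Lengths are in m, angles in rad, forces in N, time in s.
With the tool pointing down it reaches from about 0.4 to 0.85 m from the base axis. Payload 10.4 kg.
Tool frame: the origin (TCP) lies between the finger pads; the fingertips stand tcp_to_tips ahead of it and the grasp point (between the pads) lies 8 mm behind it (tcp_to_tips is the distance from the TCP to the fingertips, in m); z points along the fingers, y is the line along which they close (so a half turn about z gives the same grasp; the last joint's range is limited). The gripper opens to 85 mm and grips with 20 to 120 N. Pads are 22 mm wide; open, the fingers measure 114 mm over their backs; the gripper's body (76 mm by 85 mm) begins 54 mm behind the grasp point. The pads swing forward as they close: fully open they stand 13 mm farther back than shut.
Start: joints at [1.218, 0.332, -0.065, 1.46, 0.022, 1.35, -0.088], TCP at [0.202, -0.591, 0.242] pointing down, gripper open.
Joint ranges: [-2.6, 2.6], [-0.5, 2.12], [-1.47, 1.34], [0.16, 2.42], [-1.27, 4.41], [0.06, 2.06], [-2.6, 2.6]. Speed limits (rad/s): [2.22, 2.22, 2.79, 2.79, 3.14, 3.14, 3.14].

## Interface

Orientations are given as a unit quaternion [x, y, z, w].
In Python, from workcell import * gives the robot as it stands.
- The arm moves only by the tool apply_moves, never from a script. Its argument "rows" is a list of rows, each an object of numbers: "x", "y", "z": the shift along the tool's x, y, z in mm; "ax", "ay", "az": the turn, a rotation vector about the tool's x, y, z in degrees; "gripper": the closure, from 0 (fully open) to 1 (shut). A call has 1 to 5 rows; each row shifts and turns the commanded pose from where the row before left it, along the tool's axes as they then stand; what a row does not reach is not made up. A row lasts 1/12 s, in which the tool goes at most 41.7 mm and 7.16 degrees, less where a joint would pass 70% of its speed; a pose out of reach is approached as far as the arm can. A call with a gripper value outside its range is refused whole. The fingers move at their own pace and stop on an object; "newtons" is the grip in N (left out, the last holds). Time passes only in rows, so rows that do not move let the fingers close. It gives the time, the measured TCP pose, the force, the opening and the grip force at its end, in the units of the state.
- get_obs(): the state, without advancing time (a new reading comes with each control period).
- camera(name): name is "scene" or "top" or "wrist"; returns a dict with "color" (420x560x3 uint8, red, green, blue), "fov_y" (degrees; the focal length in pixels is half the picture's height over the tangent of half this angle, whatever the lens; pixels are square), "cx", "cy" (the principal point, pixels), "rvec" (rotation vector, rad) and "tvec" (3), from world to camera coordinates, as OpenCV has them. Camera axes: x right, y down, z forward; pixel columns grow to the right and rows downward; lengths in m; the calibration is good to about 2 mm. A picture is of the moment at which its call begins. There is no depth.
- hand_in(): hands the job in; it is judged then, once.
The state is a dict: "clock": time; "joint_pos": joint angles; "joint_velocities": joint speeds; "tau": joint torques, N m; "position": TCP position; "ee_rot": TCP orientation; "ft_force": force on the tool from outside, world axes, zero at the start; "torque": the same for the moment, N m; "grip_width": opening from 0.0 (shut) to 1.0 (fully open); "grasp_force": force on a finger pad.
Only numpy, scipy, OpenCV 4.12 (cv2) and the standard library are available. Lean on these libraries where they do the work, as an engineer would, in place of code of your own. Each camera call takes 0.05 s, during which the arm holds its last target. There are 200 camera calls.

## Working session

There is one attempt and no reset: what is moved stays moved. The work goes in short steps, Python scripts to look and compute and a tool call to move; the robot and the scene stay as the last step left them, time stands still between calls to the robot, and variables do not carry over. Pictures are saved under pics/ and viewed, at most 10 in all, crops included, and the job is handed in when it is done.

Besides the shell and the picture viewer there is one more tool, called after "Emit:" as name(argument=value, ...), one argument or row to a line, values as JSON. apply_moves: Moves the arm, as the interface text tells. Its arguments: {"type":"object","properties":{"rows":{"type":"array","items":{"type":"object","properties":{"x":{"type":"number"},"y":{"type":"number"},"z":{"type":"number"},"ax":{"type":"number"},"ay":{"type":"number"},"az":{"type":"number"},"gripper":{"type":"number"}}}},"newtons":{"type":"number"}},"required":["rows"]}

```bash
mkdir -p pics; ls
cat > h.py <<'E'
from workcell import *
import numpy as np, cv2, pickle
from scipy.spatial.transform import Rotation as R
def shot(n,f):
    c=camera(n); cv2.imwrite(f'pics/{f}.png',c['color'][:,:,::-1]); pickle.dump(c,open(f'pics/{f}.pkl','wb')); return c
def load(f): return pickle.load(open(f'pics/{f}.pkl','rb'))
def K(c):
    h=c['color'].shape[0]; f=h/2/np.tan(np.radians(c['fov_y'])/2)
    return np.array([[f,0,c['cx']],[0,f,c['cy']],[0,0,1]])
def px(c,P): return cv2.projectPoints(np.array(P,float).reshape(-1,1,3),np.array(c['rvec']),np.array(c['tvec']),K(c),None)[0].reshape(-1,2)
def ray(c,u,z):
    M=cv2.Rodrigues(np.array(c['rvec'],float))[0]; t=np.array(c['tvec'],float).ravel()
    o=-M.T@t; d=M.T@np.linalg.inv(K(c))@np.array([u[0],u[1],1.]); return o+d*(z-o[2])/d[2]
E
python3 - <<'E'
from h import *
a=shot('top','top0');b=shot('scene','scene0')
o=get_obs();print(o['position'],o['ee_rot'],o['clock'])
for c in(a,b):print(c['fov_y'],c['cx'],c['cy'],c['rvec'],c['tvec'])
E
```

```text
pics
[ 0.20226831 -0.59103392  0.24158359] [ 9.86439000e-01  1.64127051e-01 -1.41676977e-04 -6.25129488e-04] 0.1
42.50435839515505 273.8811871556628 207.10304563783325 [ 2.00517551 -2.20077513  0.23795747] [0.01786714 0.55834638 1.34206319]
52.344302327838484 280.2067008064359 205.13725557991125 [ 0.84352399  2.47061205 -1.15111557] [ 0.44268509 -0.10761979  1.53068079]
```

View pics/top0.png

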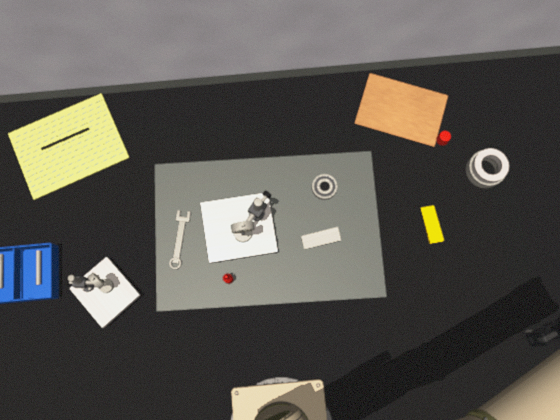

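View pics/scene0.png

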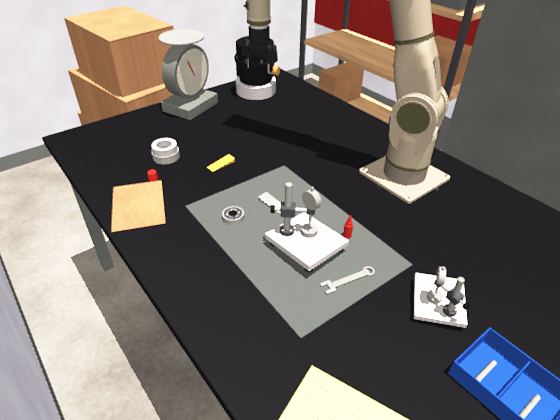

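The top view shows the real stand on the mat at (240,228), with the small look-alike at (104,292). The steel wedge is at (321,238) and the yellow look-alike at (432,224). The threadlocker is at (228,279), the bearing at (324,186) and the wrench at (179,240). I choose the stand and steel wedge on the mat, and will check them in one close crop.

Run:
```python
from h import *
c=load('top0'); im=c['color'][:,:,::-1]
x0,y0,x1,y1=190,170,350,290
cr=cv2.resize(im[y0:y1,x0:x1],None,fx=5,fy=5,interpolation=cv2.INTER_CUBIC)
for u in range(x0,x1,20): cv2.putText(cr,str(u),((u-x0)*5,10),0,.35,(0,255,255),1); cv2.line(cr,((u-x0)*5,12),((u-x0)*5,18),(0,255,255),1)
for v in range(y0,y1,20): cv2.putText(cr,str(v),(0,(v-y0)*5+4),0,.35,(0,255,255),1)
cv2.imwrite('pics/crop.png',cr)
# wedge + plate rectangles
g=im.astype(int).min(2)
def blob(th,box):
    m=np.zeros(g.shape,np.uint8);a,b,d,e=box;m[b:e,a:d]=(g[b:e,a:d]>th)
    n,l,s,_=cv2.connectedComponentsWithStats(m);k=1+s[1:,4].argmax();ct=cv2.findContours((l==k).astype(np.uint8),0,1)[0]
    ct=max(ct,key=len);r=cv2.boxPoints(cv2.minAreaRect(ct));print(s[k]);return r
for th in(140,170):
  r=blob(th,(295,215,350,260));print('wedge',r.tolist());P=np.array([ray(c,p,.010) for p in r]);print(P.round(4),np.linalg.norm(np.diff(P,axis=0),axis=1))
r=blob(190,(190,185,290,270));print('plate',r.tolist());P=np.array([ray(c,p,.047) for p in r]);print(P.round(4),np.linalg.norm(np.diff(P,axis=0),axis=1))
for n,p,z in(('thread',(228,279),.04),('bearing',(324.5,186.5),.02)):print(n,ray(c,p,z))
```

```text
[301 226  41  23 578]
wedge [[299.7944641113281, 234.777099609375], [338.1752014160156, 225.47268676757812], [341.6582946777344, 239.84042358398438], [303.2775573730469, 249.14483642578125]]
[[ 0.4875 -0.0966  0.01  ]
 [ 0.5031 -0.2015  0.01  ]
 [ 0.4636 -0.2061  0.01  ]
 [ 0.4483 -0.1019  0.01  ]] [0.10600832 0.03977577 0.10537374]
[301 227  40  22 523]
wedge [[300.6470947265625, 235.58827209472656], [337.35296630859375, 226.4118194580078], [340.6470947265625, 239.5883026123047], [303.94122314453125, 248.76475524902344]]
[[ 0.4851 -0.0987  0.01  ]
 [ 0.5007 -0.199   0.01  ]
 [ 0.4645 -0.2035  0.01  ]
 [ 0.4491 -0.1037  0.01  ]] [0.10153849 0.03652748 0.10098076]
[ 200  193   77   70 3314]
plate [[199.24855041503906, 202.1156005859375], [267.78033447265625, 191.57223510742188], [277.02886962890625, 251.68783569335938], [208.49710083007812, 262.231201171875]]
[[ 0.5929  0.1606  0.047 ]
 [ 0.6045 -0.022   0.047 ]
 [ 0.4428 -0.0315  0.047 ]
 [ 0.432   0.1466  0.047 ]] [0.18296364 0.16202572 0.17843897]
thread [0.38520253 0.10037636 0.04      ]
bearing [ 0.61116882 -0.17606176  0.02      ]
```

View pics/crop.png

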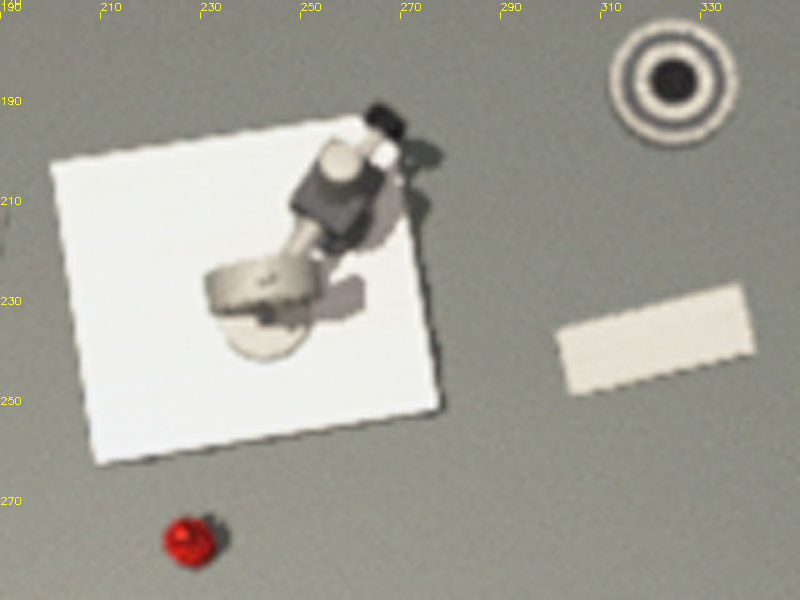

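Run:
```python
from h import *
import workcell
from scipy.optimize import least_squares
print({k:getattr(workcell,k) for k in dir(workcell) if 'tip' in k.lower()})
c=load('top0')
# stand: yaw about +x world; near-right corner = own(-80,-90)
n=np.array([70,60,0])/92.2; ax=np.cross([0,0,1],n)  # tilt: n side up
T=R.from_rotvec(-np.radians(4)*np.cross(n,[0,0,1])*-1)
chk=T.apply([-.06,-.07,0]);print('short foot dz',chk[2])
if chk[2]>0: T=T.inv()
def stand(p,own): return (R.from_euler('z',p[2])*T).apply(own)+[p[0],p[1],.003]
own=np.array([[.08,.09,.044],[-.08,.09,.044],[-.08,-.09,.044]])
pix=np.array([[200.2,202.5],[209.3,262.4],[277.7,251.3]])
s=least_squares(lambda p:(px(c,stand(p,own))-pix).ravel(),[.51,.06,0]);print('stand',s.x,np.degrees(s.x[2]),s.fun.round(1))
tip=stand(s.x,[[-.06,-.07,.007]])[0];opp=stand(s.x,[[.06,.07,.044]])[0];print('tip',tip,'opp',opp,'col',stand(s.x,[[.028,-.052,.2]]))
w=np.array([[.05,.018,.002],[.05,-.018,.002],[-.05,-.018,.015],[-.05,.018,.015]])
# nose left: left end pixels. world x up in picture -> own +y (left of push dir) is -x world (down)
wp=np.array([[303.7,249],[301,235.7],[338,226.6],[341,240]])
wedge=lambda p,o:R.from_euler('z',p[2]).apply(o)+[p[0],p[1],.003]
q=least_squares(lambda p:(px(c,wedge(p,w))-wp).ravel()*1.,[.475,-.15,1.6]);print('wedge',q.x,np.degrees(q.x[2]),q.fun.round(1))
E=wedge(q.x,np.array([[.05,0,0],[-.05,0,0]]));print(E)
for nme,P in(('nose',E[0]),('cent',q.x),('tail',E[1])):
    d=tip-P;print(nme,np.degrees(np.arctan2(d[1],d[0])),np.hypot(*d[:2]))
```

```text
{'tcp_to_tips': 0.011}
short foot dz -0.006355254083505027
stand [0.51968205 0.06373314 0.07641169] 4.378067592355185 [-0.1 -0.2 -0.2  0.2  0.3 -0. ]
tip [ 0.46501234 -0.01083112  0.0036277 ] opp [0.5718354  0.13578284 0.05324808] col [[0.54172345 0.00418297 0.20163523]]
wedge [ 0.47388327 -0.15150701  1.69607312] 97.17783128274151 [ 0.3 -0.2 -0.1  0.  -0.2  0.3  0.  -0.1]
[[ 0.4676358  -0.10189886  0.003     ]
 [ 0.48013074 -0.20111517  0.003     ]]
nose 91.65011173380039 0.09110552119834978
cent 93.60825813541096 0.14095531710803672
tail 94.542707382811 0.1908836997997247
```

Emit:
apply_moves(
  rows=[
    {"gripper":1,"az":-7},
    {"gripper":1,"az":-7},
    {"gripper":1,"az":-7},
    {"gripper":1,"az":-7},
    {"gripper":1,"az":-7},
  ],
)

```text
invalid input at $.rows[0]: expected keys x, y, z, ax, ay, az, gripper
```

Emit:
apply_moves(
  rows=[
    {"x":0,"y":0,"z":0,"ax":0,"ay":0,"az":-7,"gripper":1},
    {"x":0,"y":0,"z":0,"ax":0,"ay":0,"az":-7,"gripper":1},
    {"x":0,"y":0,"z":0,"ax":0,"ay":0,"az":-7,"gripper":1},
    {"x":0,"y":0,"z":0,"ax":0,"ay":0,"az":-7,"gripper":1},
    {"x":0,"y":0,"z":0,"ax":0,"ay":0,"az":-7,"gripper":1},
  ],
  newtons=60,
)

```text
clock: 0.52
position: [0.2024, -0.5911, 0.2418]
ee_rot: [0.89, 0.456, 0.0, -0.0]
ft_force: [0.3, -0.7, -0.7]
grip_width: 0.299
grasp_force: 0.0
```

Emit:
apply_moves(
  rows=[
    {"x":0,"y":0,"z":0,"ax":0,"ay":0,"az":-7,"gripper":1},
    {"x":0,"y":0,"z":0,"ax":0,"ay":0,"az":-7,"gripper":1},
    {"x":0,"y":0,"z":0,"ax":0,"ay":0,"az":-7,"gripper":1},
    {"x":0,"y":0,"z":0,"ax":0,"ay":0,"az":-7,"gripper":1},
    {"x":0,"y":0,"z":0,"ax":0,"ay":0,"az":-7,"gripper":1},
  ],
)

```text
clock: 0.93
position: [0.2023, -0.5911, 0.2418]
ee_rot: [0.712, 0.702, 0.0, -0.0]
ft_force: [-0.2, -0.7, -0.7]
grip_width: 0.002
grasp_force: 0.0
```

Emit:
apply_moves(
  rows=[
    {"x":0,"y":0,"z":0,"ax":0,"ay":0,"az":-4.6,"gripper":1},
    {"x":0,"y":35,"z":0,"ax":0,"ay":0,"az":0,"gripper":1},
    {"x":0,"y":35,"z":0,"ax":0,"ay":0,"az":0,"gripper":1},
    {"x":0,"y":35,"z":0,"ax":0,"ay":0,"az":0,"gripper":1},
    {"x":0,"y":35,"z":0,"ax":0,"ay":0,"az":0,"gripper":1},
  ],
)

```text
clock: 1.35
position: [0.3434, -0.5825, 0.242]
ee_rot: [0.685, 0.728, 0.0, -0.0]
ft_force: [0.2, -0.2, -0.4]
grip_width: 0.001
grasp_force: 0.0
```

Emit:
apply_moves(
  rows=[
    {"x":33,"y":15.7,"z":0,"ax":0,"ay":0,"az":0,"gripper":1},
    {"x":33,"y":15.7,"z":0,"ax":0,"ay":0,"az":0,"gripper":1},
    {"x":33,"y":15.7,"z":0,"ax":0,"ay":0,"az":0,"gripper":1},
    {"x":33,"y":15.7,"z":0,"ax":0,"ay":0,"az":0,"gripper":1},
    {"x":33,"y":15.7,"z":0,"ax":0,"ay":0,"az":0,"gripper":1},
  ],
)

```text
clock: 1.77
position: [0.4107, -0.4115, 0.2419]
ee_rot: [0.685, 0.728, -0.0, -0.0]
ft_force: [0.4, -0.5, 0.5]
grip_width: 0.003
grasp_force: 0.0
```

Emit:
apply_moves(
  rows=[
    {"x":33,"y":15.7,"z":0,"ax":0,"ay":0,"az":0,"gripper":1},
    {"x":33,"y":15.7,"z":0,"ax":0,"ay":0,"az":0,"gripper":1},
    {"x":33,"y":15.7,"z":0,"ax":0,"ay":0,"az":0,"gripper":1},
    {"x":33,"y":15.7,"z":0,"ax":0,"ay":0,"az":0,"gripper":1},
    {"x":33,"y":15.7,"z":0,"ax":0,"ay":0,"az":0,"gripper":1},
  ],
)

```text
clock: 2.18
position: [0.4789, -0.2421, 0.2421]
ee_rot: [0.685, 0.728, -0.0, -0.0]
ft_force: [1.4, -0.3, 0.8]
grip_width: 0.002
grasp_force: 0.0
```

Emit:
apply_moves(
  rows=[
    {"x":0,"y":0,"z":36,"ax":0,"ay":0,"az":0,"gripper":1},
    {"x":0,"y":0,"z":36,"ax":0,"ay":0,"az":0,"gripper":1},
    {"x":0,"y":0,"z":36,"ax":0,"ay":0,"az":0,"gripper":1},
    {"x":0,"y":0,"z":36,"ax":0,"ay":0,"az":0,"gripper":1},
    {"x":0,"y":0,"z":36,"ax":0,"ay":0,"az":0,"gripper":1},
  ],
)

```text
clock: 2.6
position: [0.4784, -0.2436, 0.0606]
ee_rot: [0.685, 0.728, -0.0, 0.0]
ft_force: [0.3, -0.5, 0.4]
grip_width: -0.001
grasp_force: 0.0
```

Run:
```python
from h import *
o=get_obs();print(o['position'],R.from_quat(o['ee_rot']).as_matrix()[:,0],o['ft_force'])
c=shot('wrist','w1')
```

```text
[ 0.47838698 -0.24363763  0.06062547] [-6.11709151e-02  9.98127301e-01 -9.78971938e-05] [ 0.32892605 -0.49267353  0.35634911]
```

View pics/w1.png

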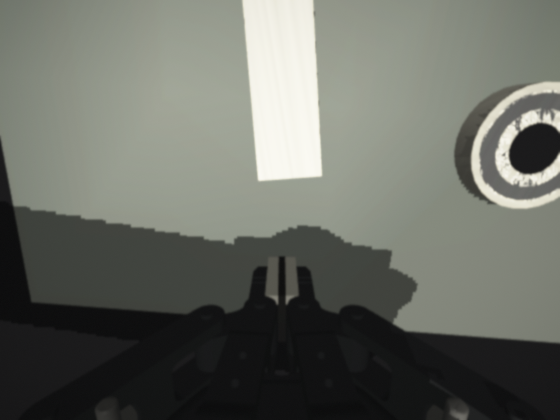

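The wrist view shows the tail's top edge from (258,181) to (322,177), the bearing at (525,148), and the shut fingertips at (282,260), square behind the wedge.

Run:
```python
from h import *
c=load('w1')
a=ray(c,(258,181),.018);b=ray(c,(322,177.5),.018);print(a,b,np.linalg.norm(a-b),np.degrees(np.arctan2(*(b-a)[[1,0]])))
print(px(c,[[.4676,-.1019,.005],[.4801,-.2011,.018]]))
```

```text
[ 0.462792   -0.20315156  0.018     ] [ 0.49892984 -0.19885526  0.018     ] 0.036392325863510176 6.779878289993692
[[277.0429761  -19.36379447]
 [288.58979062 179.33762197]]
```

Emit:
apply_moves(
  rows=[
    {"x":0,"y":0,"z":15,"ax":0,"ay":0,"az":0,"gripper":1},
    {"x":0,"y":0,"z":15,"ax":0,"ay":0,"az":0,"gripper":1},
    {"x":0,"y":0,"z":13,"ax":0,"ay":0,"az":0,"gripper":1},
    {"x":0,"y":0,"z":0,"ax":0,"ay":0,"az":0,"gripper":1},
  ],
)

```text
clock: 2.98
position: [0.4775, -0.2433, 0.0176]
ee_rot: [0.685, 0.728, -0.0, -0.002]
ft_force: [-0.6, -0.6, 0.6]
grip_width: 0.001
grasp_force: 0.0
```

Emit:
apply_moves(
  rows=[
    {"x":10,"y":0,"z":0,"ax":0,"ay":0,"az":0,"gripper":1},
    {"x":10,"y":0,"z":0,"ax":0,"ay":0,"az":0,"gripper":1},
    {"x":4,"y":0,"z":0,"ax":0,"ay":0,"az":0,"gripper":1},
    {"x":4,"y":0,"z":0,"ax":0,"ay":0,"az":0,"gripper":1},
    {"x":4,"y":0,"z":0,"ax":0,"ay":0,"az":0,"gripper":1},
  ],
)

```text
clock: 3.4
position: [0.4772, -0.2116, 0.0201]
ee_rot: [0.685, 0.729, -0.0, 0.001]
ft_force: [-0.7, -2.3, 0.5]
grip_width: 0.003
grasp_force: 1.3
```

Emit:
apply_moves(
  rows=[
    {"x":4,"y":0,"z":0,"ax":0,"ay":0,"az":0,"gripper":1},
    {"x":4,"y":0,"z":0,"ax":0,"ay":0,"az":0,"gripper":1},
    {"x":4,"y":0,"z":0,"ax":0,"ay":0,"az":0,"gripper":1},
    {"x":4,"y":0,"z":0,"ax":0,"ay":0,"az":0,"gripper":1},
    {"x":4,"y":0,"z":0,"ax":0,"ay":0,"az":0,"gripper":1},
  ],
)

```text
clock: 3.82
position: [0.4756, -0.1919, 0.0195]
ee_rot: [0.685, 0.728, -0.0, 0.0]
ft_force: [0.7, -3.3, 2.9]
grip_width: -0.002
grasp_force: 1.9
```

```bash
cat >> h.py <<'E'
from scipy.optimize import least_squares
def wedgefit(c,p0):
    """fit wedge from bright blob in top view"""
    g=c['color'].astype(int).min(2); w=np.array([[.05,.018,.002],[.05,-.018,.002],[-.05,-.018,.015],[-.05,.018,.015]])
    pose=lambda p:R.from_euler('z',p[2]).apply(w)+[p[0],p[1],.003]
    c0=px(c,pose(p0)).mean(0); return pose,c0,g
E
python3 - <<'E'
from h import *
o=get_obs();print(o['position'],o['ft_force'])
c=shot('top','top2');w=shot('wrist','w2')
im=c['color'][:,:,::-1];x0,y0,x1,y1=255,210,355,285
a=cv2.resize(im[y0:y1,x0:x1],None,fx=5,fy=5,interpolation=cv2.INTER_CUBIC)
b=cv2.resize(w['color'][:,:,::-1],(500,375))
cv2.imwrite('pics/m2.png',np.vstack([a,np.zeros((0,500,3),np.uint8)]))
cv2.imwrite('pics/m2.png',np.hstack([cv2.resize(a,(400,300)),cv2.resize(b,(400,300))]))
E
```

```text
[ 0.47563992 -0.19191431  0.01946579] [ 0.67588488 -3.2775825   2.86962998]
```

View pics/m2.png

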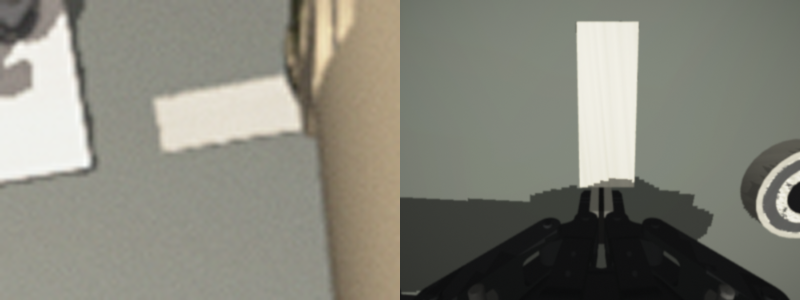

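The left panel shows the wedge free of the plate. In the wrist view its thin end runs from full-frame (248,31) to (333,31), and it sits flush against the fingertips.

```bash
cat >> h.py <<'E'
TIP=np.array([.4650,-.0108])
def nose(c,hi=True):
    "wedge pose from wrist image: bright quad edges -> nose corners"
    g=c['color'].astype(int).min(2); m=np.zeros(g.shape,np.uint8); m[:,200:380]=g[:,200:380]>150
    n,l,s,_=cv2.connectedComponentsWithStats(m);k=1+s[1:,4].argmax()
    ct=max(cv2.findContours((l==k).astype(np.uint8),0,2)[0],key=len)
    q=cv2.approxPolyDP(ct,12,True).reshape(-1,2); q=q[q[:,1].argsort()]; return q
def report(c,l,r):
    a,b=ray(c,l,.005),ray(c,r,.005);m=(a+b)/2;d=b-a;h=np.arctan2(d[1],d[0])+np.pi/2;u=np.array([np.cos(h),np.sin(h)])
    v=TIP-m[:2];print('nose',m.round(4),'w',np.linalg.norm(d).round(4),'head',np.degrees(h).round(1),'ahead',(v@u).round(4),'lat(left+)',(u[0]*v[1]-u[1]*v[0]).round(4))
E
python3 - <<'E'
from h import *
c=load('w2');q=nose(c);print(q.tolist());n=q[:2];n=n[n[:,0].argsort()];report(c,*n)
r,t=cv2.Rodrigues(np.array(c['rvec']))[0],np.array(c['tvec']); 
# heading from wedge sides: left side line
print(px(c,[[*TIP,.003]]))
E
```

```text
[[248, 30], [334, 32], [326, 255], [251, 261]]
nose [ 0.473  -0.0796  0.005 ] w 0.0355 head 92.4 ahead 0.069 lat(left+) 0.0051
[[ 282.29631967 -191.69072012]]
```

Emit:
apply_moves(
  rows=[
    {"x":4,"y":0.5,"z":0,"ax":0,"ay":0,"az":-0.6,"gripper":1},
    {"x":4,"y":0.5,"z":0,"ax":0,"ay":0,"az":-0.6,"gripper":1},
    {"x":4,"y":0.5,"z":0.5,"ax":0,"ay":0,"az":-0.6,"gripper":1},
    {"x":4,"y":0.5,"z":0.5,"ax":0,"ay":0,"az":-0.6,"gripper":1},
    {"x":4,"y":0,"z":0,"ax":0,"ay":0,"az":-0.6,"gripper":1},
  ],
)

```text
clock: 4.33
position: [0.4761, -0.1715, 0.0183]
ee_rot: [0.665, 0.746, 0.0, 0.0]
ft_force: [0.4, -3.4, 1.7]
grip_width: 0.0
grasp_force: 1.5
```

Emit:
apply_moves(
  rows=[
    {"x":4,"y":0,"z":0,"ax":0,"ay":0,"az":0,"gripper":1},
    {"x":4,"y":0,"z":0,"ax":0,"ay":0,"az":0,"gripper":1},
    {"x":4,"y":0,"z":0,"ax":0,"ay":0,"az":0,"gripper":1},
    {"x":4,"y":0,"z":0,"ax":0,"ay":0,"az":0,"gripper":1},
    {"x":4,"y":0,"z":0,"ax":0,"ay":0,"az":0,"gripper":1},
  ],
)

```text
clock: 4.75
position: [0.4736, -0.1516, 0.0183]
ee_rot: [0.666, 0.746, -0.0, 0.0]
ft_force: [0.5, -2.3, 1.8]
grip_width: -0.001
grasp_force: 1.5
```

Run:
```python
from h import *
o=get_obs();print(o['position'],R.from_quat(o['ee_rot']).as_matrix()[:,0],o['ft_force'])
c=shot('wrist','w3');q=nose(c);print(q.tolist());n=q[:2];n=n[n[:,0].argsort()];report(c,*n);print(px(c,[[*TIP,.003]]))
```

```text
[ 0.47360101 -0.15157848  0.01831288] [-1.13098826e-01  9.93583739e-01 -9.03962078e-05] [ 0.4898307  -2.27275243  1.75912445]
[[254, 28], [341, 31], [327, 256], [251, 261]]
nose [ 0.4678 -0.04    0.005 ] w 0.0356 head 94.8 ahead 0.0293 lat(left+) 0.0003
[[299.97324522 -55.27170093]]
```

View pics/w3.png

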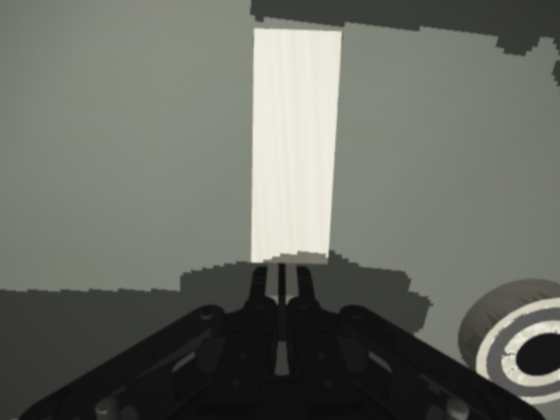

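The wedge is lined up with the foot: lateral error is about 0 and the thin end at (254–341, 30) is 29 mm short of the tip. Continuing straight.

Emit:
apply_moves(
  rows=[
    {"x":4,"y":0.4,"z":0,"ax":0,"ay":0,"az":0,"gripper":1},
    {"x":4,"y":0.4,"z":0,"ax":0,"ay":0,"az":0,"gripper":1},
    {"x":4,"y":0.4,"z":0,"ax":0,"ay":0,"az":0,"gripper":1},
    {"x":4,"y":0.4,"z":0,"ax":0,"ay":0,"az":0,"gripper":1},
    {"x":4,"y":0.4,"z":0,"ax":0,"ay":0,"az":0,"gripper":1},
  ],
)

```text
clock: 5.22
position: [0.4733, -0.1314, 0.0183]
ee_rot: [0.666, 0.746, -0.0, -0.0]
ft_force: [0.9, -2.9, 1.5]
grip_width: -0.0
grasp_force: 1.5
```

Emit:
apply_moves(
  rows=[
    {"x":4,"y":0,"z":0,"ax":0,"ay":0,"az":0,"gripper":1},
    {"x":4,"y":0,"z":0,"ax":0,"ay":0,"az":0,"gripper":1},
    {"x":4,"y":0,"z":0,"ax":0,"ay":0,"az":0,"gripper":1},
    {"x":4,"y":0,"z":0,"ax":0,"ay":0,"az":0,"gripper":1},
    {"x":2,"y":0,"z":0,"ax":0,"ay":0,"az":0,"gripper":1},
  ],
)

```text
clock: 5.63
position: [0.4713, -0.114, 0.0183]
ee_rot: [0.666, 0.746, -0.0, 0.0]
ft_force: [0.9, -5.6, 0.2]
grip_width: 0.0
grasp_force: 2.8
```

Emit:
apply_moves(
  rows=[
    {"x":2,"y":0,"z":0,"ax":0,"ay":0,"az":0,"gripper":1},
    {"x":2,"y":0,"z":0,"ax":0,"ay":0,"az":0,"gripper":1},
    {"x":2,"y":0,"z":0,"ax":0,"ay":0,"az":0,"gripper":1},
    {"x":2,"y":0,"z":0,"ax":0,"ay":0,"az":0,"gripper":1},
    {"x":0,"y":0,"z":0,"ax":0,"ay":0,"az":0,"gripper":1},
  ],
)

```text
clock: 6.05
position: [0.4703, -0.1059, 0.0183]
ee_rot: [0.666, 0.746, -0.0, 0.0]
ft_force: [1.0, -3.0, 1.8]
grip_width: -0.001
grasp_force: 1.7
```

Run:
```python
from h import *
o=get_obs();p=o['position'];x=R.from_quat(o['ee_rot']).as_matrix()[:2,0];print(p,o['ft_force'])
print('est nose past tip',(p[:2]+.1117*x-TIP)@x)
w=shot('wrist','w4');t=shot('top','top4')
a=t['color'][175:295,190:350,::-1]
cv2.imwrite('pics/m4.png',np.hstack([cv2.resize(a,(400,300),interpolation=cv2.INTER_CUBIC),cv2.resize(w['color'][:,:,::-1],(400,300))]))
```

```text
[ 0.47034647 -0.10590549  0.01827049] [ 0.9592684  -3.0188056   1.76149451]
est nose past tip 0.016600802218088767
```

View pics/m4.png

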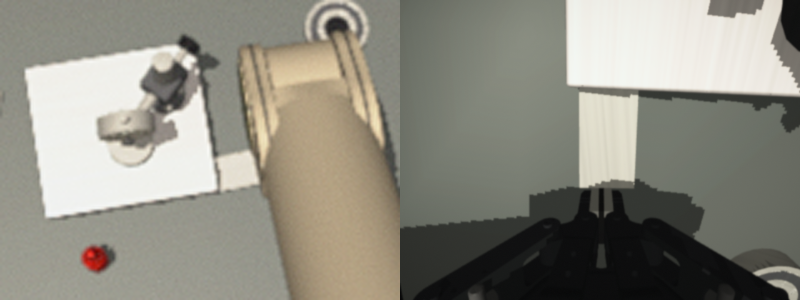

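The left panel shows the stand unmoved, with its left corners still at about (200,203) and (208,262). The right panel shows the wedge running in under the plate near its corner, full-frame (235,120). The estimate is 17 mm past the tip, so 17 more is needed, and I'll go slower.

Emit:
apply_moves(
  rows=[
    {"x":2,"y":0,"z":0,"ax":0,"ay":0,"az":0,"gripper":1},
    {"x":2,"y":0,"z":0,"ax":0,"ay":0,"az":0,"gripper":1},
    {"x":2,"y":0,"z":0,"ax":0,"ay":0,"az":0,"gripper":1},
    {"x":1,"y":0,"z":0,"ax":0,"ay":0,"az":0,"gripper":1},
    {"x":1,"y":0,"z":0,"ax":0,"ay":0,"az":0,"gripper":1},
  ],
)

```text
clock: 6.57
position: [0.4695, -0.0983, 0.0183]
ee_rot: [0.666, 0.746, -0.0, 0.0]
ft_force: [0.8, -5.9, 1.6]
grip_width: 0.002
grasp_force: 2.6
```

Emit:
apply_moves(
  rows=[
    {"x":1,"y":0,"z":0,"ax":0,"ay":0,"az":0,"gripper":1},
    {"x":1,"y":0,"z":0,"ax":0,"ay":0,"az":0,"gripper":1},
    {"x":1,"y":0,"z":0,"ax":0,"ay":0,"az":0,"gripper":1},
    {"x":1,"y":0,"z":0,"ax":0,"ay":0,"az":0,"gripper":1},
    {"x":0,"y":0,"z":0,"ax":0,"ay":0,"az":0,"gripper":1},
  ],
)

```text
clock: 6.98
position: [0.469, -0.0941, 0.0183]
ee_rot: [0.666, 0.746, -0.0, 0.0]
ft_force: [0.4, -3.8, 1.2]
grip_width: -0.0
grasp_force: 2.0
```

Run:
```python
from h import *
o=get_obs();p=o['position'];x=R.from_quat(o['ee_rot']).as_matrix()[:2,0];print(p,o['ft_force'])
print('est nose past tip',(p[:2]+.1117*x-TIP)@x)
```

```text
[ 0.46902687 -0.0941334   0.0182583 ] [ 0.41850181 -3.75615625  1.19585816]
est nose past tip 0.02844593785252033
```

Emit:
apply_moves(
  rows=[
    {"x":0.6,"y":0,"z":0,"ax":0,"ay":0,"az":0,"gripper":1},
    {"x":0.6,"y":0,"z":0,"ax":0,"ay":0,"az":0,"gripper":1},
    {"x":0.6,"y":0,"z":0,"ax":0,"ay":0,"az":0,"gripper":1},
    {"x":0.6,"y":0,"z":0,"ax":0,"ay":0,"az":0,"gripper":1},
    {"x":0.6,"y":0,"z":0,"ax":0,"ay":0,"az":0,"gripper":1},
  ],
)

```text
clock: 7.4
position: [0.4687, -0.0911, 0.0183]
ee_rot: [0.666, 0.746, -0.0, 0.0]
ft_force: [-0.1, -4.7, 0.6]
grip_width: 0.0
grasp_force: 2.4
```

Run:
```python
from h import *
o=get_obs();p=o['position'];x=R.from_quat(o['ee_rot']).as_matrix()[:2,0];print('past',(p[:2]+.1117*x-TIP)@x)
w=shot('wrist','w5');t=shot('top','top5');s=shot('scene','scene5')
a=t['color'][175:265,190:310,::-1];s0=load('scene0')['color'];
f=lambda i:cv2.resize(i[175:275,245:365,::-1],(400,333),interpolation=cv2.INTER_CUBIC)
cv2.imwrite('pics/m5.png',np.vstack([np.hstack([f(s0),f(s['color'])])]))
g=lambda c,u,v:None
for n in('top0','top4','top5'):
    im=load(n)['color'].astype(int).min(2)
    m=np.zeros(im.shape,np.uint8);m[190:268,195:245]=im[190:268,195:245]>190
    ct=max(cv2.findContours(m,0,1)[0],key=len)[:,0]
    print(n,ct[(ct[:,0]+ct[:,1]).argmin()],ct[(ct[:,0]-ct[:,1]).argmin()],ct[ct[:,0].argmin()],ct[ct[:,1].argmax()], m.sum())
```

```text
past 0.03148382220699198
top0 [201 202] [209 262] [200 203] [209 262] 2336
top4 [201 202] [208 261] [200 203] [208 261] 2305
top5 [201 202] [208 261] [200 203] [208 261] 2277
```

View pics/m5.png

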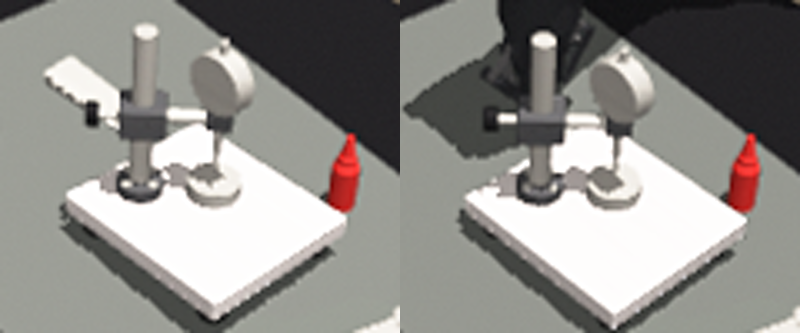

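The left panel is before and the right is now. The opposite corner sank by about 2.4 px, from (213,316) to (214,324) in the panels, so the stand is nearly level. I'll measure the tilt by tracking corners and the column top.

```bash
cat >> h.py <<'E'
def tilt(s,s0=None,verbose=False):
    """remaining lean (deg) to the short foot and plan shift (mm) from optical flow in the scene view"""
    s0=s0 or load('scene0'); n=np.array([70,60,0])/92.2; p=[.51968,.06373,.0764]
    T0=R.from_rotvec(np.cross([0,0,1],n)*np.radians(-4)); T0=T0 if T0.apply([-.06,-.07,0])[2]<0 else T0.inv(); rv=T0.as_rotvec()/np.radians(4)
    W=lambda a,d,o:(R.from_euler('z',p[2])*R.from_rotvec(rv*np.radians(a))).apply(o)+[p[0]+d[0],p[1]+d[1],.003]
    own=np.array([[.08,.09,.044],[.08,-.09,.044],[-.08,.09,.044],[.028,-.052,.205],[-.018,-.008,.172],[-.018,-.02,.044]])
    g0,g1=[cv2.cvtColor(c['color'],cv2.COLOR_RGB2GRAY) for c in(s0,s)]
    P=px(s0,W(4,(0,0),own)).astype(np.float32)
    Q,st,_=cv2.calcOpticalFlowPyrLK(g0,g1,P.reshape(-1,1,2),None,winSize=(11,11),maxLevel=1); fl=(Q.reshape(-1,2)-P)
    f=lambda v:(px(s0,W(v[0],v[1:]/1000,own))-P-fl).ravel()
    r=least_squares(f,[0,0,0],loss='soft_l1',f_scale=.3)
    if verbose: print(P.round(0).tolist(),fl.round(2).tolist(),r.fun.round(2))
    return r.x.round(2)
E
python3 - <<'E'
from h import *
print(tilt(load('scene5'),verbose=True))
E
```

```text
[[309.0, 266.0], [264.0, 233.0], [349.0, 240.0], [288.0, 184.0], [311.0, 195.0], [306.0, 230.0]] [[-0.33000001311302185, 2.380000114440918], [0.009999999776482582, 0.9800000190734863], [-0.07000000029802322, 0.3499999940395355], [-0.7400000095367432, 19.90999984741211], [-0.1899999976158142, 2.319999933242798], [0.25999999046325684, 1.5]] [  0.09   0.83  -0.17  -0.08   0.12   0.5    0.2  -17.    -0.04   0.03
  -0.28  -1.14]
[0.08 0.4  0.56]
```

Emit:
apply_moves(
  rows=[
    {"x":0.6,"y":0,"z":0,"ax":0,"ay":0,"az":0,"gripper":1},
    {"x":0.6,"y":0,"z":0,"ax":0,"ay":0,"az":0,"gripper":1},
    {"x":0.6,"y":0,"z":0,"ax":0,"ay":0,"az":0,"gripper":1},
    {"x":0.6,"y":0,"z":0,"ax":0,"ay":0,"az":0,"gripper":1},
    {"x":0.6,"y":0,"z":0,"ax":0,"ay":0,"az":0,"gripper":1},
  ],
)

```text
clock: 7.97
position: [0.4684, -0.0881, 0.0183]
ee_rot: [0.666, 0.746, -0.0, 0.0]
ft_force: [0.7, -5.7, 0.2]
grip_width: 0.0
grasp_force: 2.3
```

Run:
```python
from h import *
o=get_obs();p=o['position'];x=R.from_quat(o['ee_rot']).as_matrix()[:2,0];print('past',(p[:2]+.1117*x-TIP)@x)
s=shot('scene','scene6');print(tilt(s),tilt(load('scene5')))
c=shot('wrist','w6')
```

```text
past 0.0345294436163494
[-0.3   0.54  0.6 ] [0.08 0.4  0.56]
```

Emit:
apply_moves(
  rows=[
    {"x":0.5,"y":0,"z":0,"ax":0,"ay":0,"az":0,"gripper":1},
    {"x":0.5,"y":0,"z":0,"ax":0,"ay":0,"az":0,"gripper":1},
    {"x":0.5,"y":0,"z":0,"ax":0,"ay":0,"az":0,"gripper":1},
  ],
)

```text
clock: 8.32
position: [0.4683, -0.0869, 0.0183]
ee_rot: [0.666, 0.746, -0.0, 0.0]
ft_force: [0.7, -6.1, 0.5]
grip_width: 0.002
grasp_force: 2.8
```

Run:
```python
from h import *
print(get_obs()['ft_force'])
s=shot('scene','scene7');print(tilt(s),tilt(s,load('scene5'))-[4,0,0]);print(get_obs()['ft_force'])
```

```text
[ 0.72966899 -6.14769983  0.54840208]
[-0.19  0.88  0.99] [-0.09  0.37  0.53]
[ 1.31355796 -5.76054266  0.25387912]
```

Emit:
apply_moves(
  rows=[
    {"x":-1,"y":0,"z":0,"ax":0,"ay":0,"az":0,"gripper":1},
    {"x":-3,"y":0,"z":0,"ax":0,"ay":0,"az":0,"gripper":1},
    {"x":-10,"y":0,"z":0,"ax":0,"ay":0,"az":0,"gripper":1},
    {"x":-15,"y":0,"z":0,"ax":0,"ay":0,"az":0,"gripper":1},
    {"x":-15,"y":0,"z":0,"ax":0,"ay":0,"az":0,"gripper":1},
  ],
)

```text
clock: 8.78
position: [0.4733, -0.1309, 0.0182]
ee_rot: [0.665, 0.746, 0.0, -0.0]
ft_force: [0.4, -0.5, 0.6]
grip_width: 0.001
grasp_force: 0.0
```

Run:
```python
from h import *
s=shot('scene','scene8');print(tilt(s));o=get_obs();p=o['position'];print(p,o['ft_force'])
r=-p[:2]/np.linalg.norm(p[:2])
im=s['color'][:,:,::-1].copy()
for d,col in((0,(0,255,0)),(.05,(255,255,0)),(.11,(0,0,255))):
    for z in(.0,.1,.2,.3):
        u=px(s,[[*(p[:2]+r*d),p[2]+z]])[0].astype(int);cv2.circle(im,tuple(map(int,u)),3,col,1)
cv2.imwrite('pics/s8.png',cv2.resize(im[0:300,140:540],(800,600)))
```

```text
[0.42 1.08 1.98]
[ 0.47334425 -0.13457316  0.01825554] [-1.10664238 -3.26767242 -0.07010363]
```

View pics/s8.png

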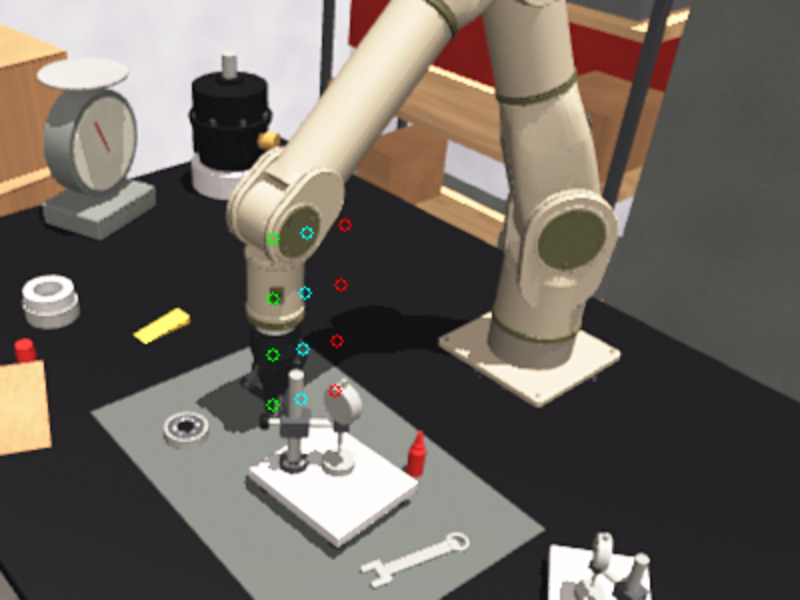

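The arm picture shows the forearm far above the gauge: 110 mm inboard it is over 300 mm above the TCP (red marks at (340,285) and (345,225) are free). It is safe to go over and press.

Emit:
apply_moves(
  rows=[
    {"x":0,"y":0,"z":-40,"ax":0,"ay":0,"az":0,"gripper":1},
    {"x":0,"y":0,"z":-40,"ax":0,"ay":0,"az":0,"gripper":1},
    {"x":0,"y":0,"z":-40,"ax":0,"ay":0,"az":0,"gripper":1},
    {"x":0,"y":0,"z":-40,"ax":0,"ay":0,"az":0,"gripper":1},
    {"x":0,"y":0,"z":-40,"ax":0,"ay":0,"az":0,"gripper":1},
  ],
)

```text
clock: 9.25
position: [0.4728, -0.1303, 0.2203]
ee_rot: [0.666, 0.746, 0.0, -0.0]
ft_force: [1.0, -0.4, -0.4]
grip_width: -0.0
grasp_force: 0.0
```

Emit:
apply_moves(
  rows=[
    {"x":0,"y":0,"z":-40,"ax":0,"ay":0,"az":0,"gripper":1},
    {"x":0,"y":0,"z":-40,"ax":0,"ay":0,"az":0,"gripper":1},
    {"x":0,"y":0,"z":-10,"ax":0,"ay":0,"az":0,"gripper":1},
    {"x":0,"y":0,"z":0,"ax":0,"ay":0,"az":0,"gripper":1},
  ],
)

```text
clock: 9.58
position: [0.4746, -0.1307, 0.3118]
ee_rot: [0.666, 0.746, 0.001, 0.003]
ft_force: [0.1, -0.5, 0.2]
grip_width: 0.0
grasp_force: 0.0
```

Run:
```python
from h import *
p=get_obs()['position'];print(p)
s=shot('scene','scene9');print(tilt(s,verbose=True));print(tilt(load('scene7'),verbose=True))
t=shot('top','top9');c=shot('wrist','w9')
cv2.imwrite('pics/m9.png',np.hstack([cv2.resize(t['color'][175:295,190:350,::-1],(400,300),interpolation=cv2.INTER_CUBIC),cv2.resize(c['color'][:,:,::-1],(400,300))]))
```

```text
[ 0.4745908  -0.13067128  0.31176452]
[[309.0, 266.0], [264.0, 233.0], [349.0, 240.0], [288.0, 184.0], [311.0, 195.0], [306.0, 230.0]] [[-0.44999998807907104, 2.5399999618530273], [0.03999999910593033, 1.2699999809265137], [-0.009999999776482582, 0.3100000023841858], [4.889999866485596, 14.779999732971191], [-0.4699999988079071, 2.509999990463257], [0.2800000011920929, 1.6399999856948853]] [  0.33   0.77  -0.15  -0.06   0.18   0.88  -5.31 -11.86   0.36  -0.06
  -0.23  -0.9 ]
[0.61 1.38 2.  ]
[[309.0, 266.0], [264.0, 233.0], [349.0, 240.0], [288.0, 184.0], [311.0, 195.0], [306.0, 230.0]] [[-0.38999998569488525, 2.4700000286102295], [0.2199999988079071, 1.2699999809265137], [-0.05999999865889549, 0.36000001430511475], [-11.640000343322754, 26.1200008392334], [-0.23999999463558197, 2.5999999046325684], [0.3400000035762787, 1.6699999570846558]] [  0.1    1.13  -0.43  -0.17   0.09   0.7   11.01 -22.85  -0.03   0.07
  -0.4   -1.14]
[-0.19  0.88  0.99]
```

View pics/m9.png

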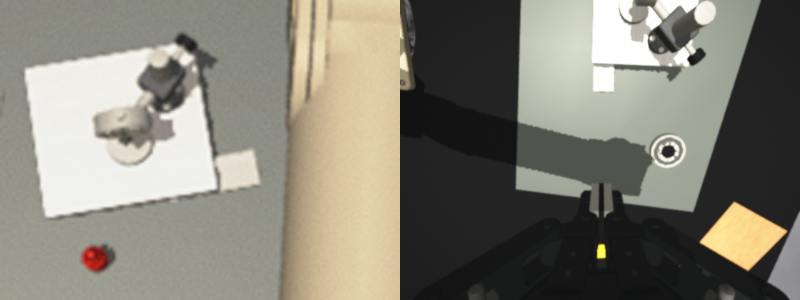

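The left panel shows the wedge tail sticking out of the plate from x≈217 to 258 (panel px), with the stand and threadlocker in place. I'll check the tail against the foot and move over to the press point.

Run:
```python
from h import *
c=load('top9')
a=ray(c,(291.4,234.8),.018);b=ray(c,(294.,248.4),.018);print(a,b,np.linalg.norm(a-b))
own=np.array([[.08,.09,.044],[-.08,.09,.044],[-.08,-.09,.044]])
f=lambda p,o:R.from_euler('z',p[2]).apply(o)+[p[0],p[1],.003]
pix=np.array([[200.2,202.5],[208.5,261.8],[277.2,250.7]])
s=least_squares(lambda p:(px(c,f(p,own))-pix).ravel(),[.51,.06,0]);print('stand',s.x,s.fun.round(1))
tip=f(s.x,[[-.06,-.07,0]])[0];m=(a+b)/2;d=tip-m;print('tip',tip,'opp',f(s.x,[[.06,.07,.044]]),'tail->tip',np.hypot(*d[:2]),'nose past',.1-np.hypot(*d[:2]))
```

```text
[ 0.48820496 -0.07398321  0.018     ] [ 0.45137443 -0.07720795  0.018     ] 0.036971426154389586
stand [0.51875533 0.06279907 0.07055491] [-0.  -0.2 -0.1  0.2  0.2 -0. ]
tip [ 0.46383936 -0.01125655  0.003     ] opp [[0.57367131 0.1368547  0.047     ]] tail->tip 0.06461359945056692 nose past 0.03538640054943308
```

Emit:
apply_moves(
  rows=[
    {"x":32,"y":16.5,"z":0,"ax":0,"ay":0,"az":0,"gripper":1},
    {"x":32,"y":16.5,"z":0,"ax":0,"ay":0,"az":0,"gripper":1},
    {"x":32,"y":16.5,"z":0,"ax":0,"ay":0,"az":0,"gripper":1},
    {"x":32,"y":16.5,"z":0,"ax":0,"ay":0,"az":0,"gripper":1},
    {"x":32,"y":16.5,"z":0,"ax":0,"ay":0,"az":0,"gripper":1},
  ],
)

```text
clock: 10.15
position: [0.5368, 0.0394, 0.3066]
ee_rot: [0.666, 0.746, -0.001, -0.001]
ft_force: [0.0, -0.6, 0.4]
grip_width: 0.002
grasp_force: 0.0
```

Emit:
apply_moves(
  rows=[
    {"x":32,"y":16.5,"z":0,"ax":0,"ay":0,"az":0,"gripper":1},
    {"x":32,"y":16.5,"z":0,"ax":0,"ay":0,"az":0,"gripper":1},
    {"x":32,"y":16.5,"z":0,"ax":0,"ay":0,"az":0,"gripper":1},
    {"x":0,"y":0,"z":0,"ax":0,"ay":0,"az":0,"gripper":1},
  ],
)

```text
clock: 10.48
position: [0.5745, 0.1466, 0.3056]
ee_rot: [0.663, 0.749, 0.0, -0.003]
ft_force: [-1.1, 0.7, -0.1]
grip_width: -0.004
grasp_force: 0.0
```

Emit:
apply_moves(
  rows=[
    {"x":-6,"y":0,"z":40,"ax":0,"ay":0,"az":0,"gripper":1},
    {"x":0,"y":0,"z":40,"ax":0,"ay":0,"az":0,"gripper":1},
    {"x":0,"y":0,"z":40,"ax":0,"ay":0,"az":0,"gripper":1},
    {"x":0,"y":0,"z":40,"ax":0,"ay":0,"az":0,"gripper":1},
    {"x":0,"y":0,"z":40,"ax":0,"ay":0,"az":0,"gripper":1},
  ],
)

```text
clock: 10.9
position: [0.5746, 0.1327, 0.1048]
ee_rot: [0.666, 0.746, -0.001, -0.001]
ft_force: [1.4, -0.2, 0.2]
grip_width: 0.002
grasp_force: 0.0
```

Emit:
apply_moves(
  rows=[
    {"x":0,"y":0,"z":15,"ax":0,"ay":0,"az":0,"gripper":1},
    {"x":0,"y":0,"z":10,"ax":0,"ay":0,"az":0,"gripper":1},
    {"x":0,"y":0,"z":5,"ax":0,"ay":0,"az":0,"gripper":1},
    {"x":0,"y":0,"z":3,"ax":0,"ay":0,"az":0,"gripper":1},
    {"x":0,"y":0,"z":0,"ax":0,"ay":0,"az":0,"gripper":1},
  ],
)

```text
clock: 11.32
position: [0.5764, 0.1332, 0.0756]
ee_rot: [0.666, 0.746, 0.0, 0.0]
ft_force: [0.0, 0.5, -0.5]
grip_width: 0.003
grasp_force: 0.0
```

Emit:
apply_moves(
  rows=[
    {"x":0,"y":0,"z":5,"ax":0,"ay":0,"az":0,"gripper":1},
    {"x":0,"y":0,"z":4,"ax":0,"ay":0,"az":0,"gripper":1},
    {"x":0,"y":0,"z":3,"ax":0,"ay":0,"az":0,"gripper":1},
    {"x":0,"y":0,"z":2,"ax":0,"ay":0,"az":0,"gripper":1},
    {"x":0,"y":0,"z":1,"ax":0,"ay":0,"az":0,"gripper":1},
  ],
)

```text
clock: 11.73
position: [0.576, 0.1329, 0.0601]
ee_rot: [0.666, 0.746, -0.0, 0.0]
ft_force: [-0.2, 0.7, -0.3]
grip_width: 0.001
grasp_force: 0.0
```

Emit:
apply_moves(
  rows=[
    {"x":0,"y":0,"z":1,"ax":0,"ay":0,"az":0,"gripper":1},
    {"x":0,"y":0,"z":1,"ax":0,"ay":0,"az":0,"gripper":1},
    {"x":0,"y":0,"z":0,"ax":0,"ay":0,"az":0,"gripper":1},
  ],
)

```text
clock: 11.98
position: [0.5761, 0.1329, 0.0582]
ee_rot: [0.666, 0.746, -0.0, 0.0]
ft_force: [0.0, 0.2, -1.3]
grip_width: 0.003
grasp_force: 0.0
```

Emit:
apply_moves(
  rows=[
    {"x":0,"y":0,"z":0.7,"ax":0,"ay":0,"az":0,"gripper":1},
    {"x":0,"y":0,"z":0.5,"ax":0,"ay":0,"az":0,"gripper":1},
    {"x":0,"y":0,"z":0,"ax":0,"ay":0,"az":0,"gripper":1},
  ],
)

```text
clock: 12.23
position: [0.5763, 0.133, 0.0578]
ee_rot: [0.666, 0.746, 0.0, 0.0]
ft_force: [-3.7, -0.7, 7.0]
grip_width: -0.003
grasp_force: 3.7
```

Contact at 7 N with about 0.4 mm of give, so it is firm. I'll hold briefly, then lift straight up.

Emit:
apply_moves(
  rows=[
    {"x":0,"y":0,"z":0,"ax":0,"ay":0,"az":0,"gripper":1},
    {"x":0,"y":0,"z":0,"ax":0,"ay":0,"az":0,"gripper":1},
    {"x":0,"y":0,"z":0,"ax":0,"ay":0,"az":0,"gripper":1},
  ],
)

```text
clock: 12.48
position: [0.5763, 0.133, 0.0579]
ee_rot: [0.666, 0.746, 0.0, 0.0]
ft_force: [-2.8, -1.3, 7.5]
grip_width: 0.002
grasp_force: 3.6
```

Emit:
apply_moves(
  rows=[
    {"x":0,"y":0,"z":-1,"ax":0,"ay":0,"az":0,"gripper":1},
    {"x":0,"y":0,"z":-3,"ax":0,"ay":0,"az":0,"gripper":1},
    {"x":0,"y":0,"z":-15,"ax":0,"ay":0,"az":0,"gripper":1},
    {"x":0,"y":0,"z":-40,"ax":0,"ay":0,"az":0,"gripper":1},
    {"x":0,"y":0,"z":-40,"ax":0,"ay":0,"az":0,"gripper":1},
  ],
)

```text
clock: 12.9
position: [0.5749, 0.1327, 0.1561]
ee_rot: [0.666, 0.746, -0.001, -0.001]
ft_force: [1.0, 0.2, 0.3]
grip_width: 0.001
grasp_force: 0.0
```

Emit:
apply_moves(
  rows=[
    {"x":0,"y":0,"z":-40,"ax":0,"ay":0,"az":0,"gripper":1},
    {"x":0,"y":0,"z":-40,"ax":0,"ay":0,"az":0,"gripper":1},
    {"x":0,"y":0,"z":-40,"ax":0,"ay":0,"az":0,"gripper":1},
    {"x":0,"y":0,"z":-25,"ax":0,"ay":0,"az":0,"gripper":1},
    {"x":0,"y":0,"z":0,"ax":0,"ay":0,"az":0,"gripper":1},
  ],
)

```text
clock: 13.32
position: [0.5777, 0.1341, 0.3076]
ee_rot: [0.666, 0.746, 0.004, 0.003]
ft_force: [1.0, 1.0, -0.3]
grip_width: 0.001
grasp_force: 0.0
```

Run:
```python
from h import *
s=shot('scene','sceneE');tilt(s,load('scene9'),verbose=True);print(get_obs()['position'],get_obs()['ft_force'])
```

```text
[[309.0, 266.0], [264.0, 233.0], [349.0, 240.0], [288.0, 184.0], [311.0, 195.0], [306.0, 230.0]] [[-0.009999999776482582, -0.03999999910593033], [27.540000915527344, 21.329999923706055], [-0.009999999776482582, 0.009999999776482582], [-3.119999885559082, 12.579999923706055], [2.109999895095825, 2.5799999237060547], [-0.10000000149011612, -0.15000000596046448]] [ -0.08   3.61 -27.44 -20.87   0.21   0.35   2.63  -9.09  -2.21   0.08
   0.29  -0.12]
[0.57708719 0.13362444 0.30438125] [-0.52302682  0.48579049 -0.37034683]
```

The plate corners have not moved since before the press (flow under 0.05 px at the unshadowed corners), and the tool is clear at z = 0.30.

```bash
python3 -c "
from workcell import *
print(hand_in())"
```

```text
the job is handed in; nothing more can be done
None
```

I pushed the wedge in until its thin end was about 35 mm past the short foot's tip and the stand was level. It stayed firm under a 7 N press on the opposite corner; the arm is clear and the job is handed in, but no verdict came back.

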